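# Clear the spoon off the casserole and put its lid on

## Task

The wooden spoon lying across the open dark-blue casserole is in the way of its lid. Lay the spoon on the ceramic spoon rest so that it lies over the rest's round dish, then put the dark lid squarely on the casserole, knob up.

Things in the scene. Friction and masses are not known exactly. Their poses are not given: they have to be found in the camera images.
- spoon_center (a point): Brown wooden spoon, 311 mm long, lying across the pot's rim. The point is on its balance point, in the middle of the 9 mm wide, 10 mm thick shaft. Local x runs along the shaft to the bowl end (44 mm wide), whose tip is 135 mm away; the plain end is 175 mm the other way; z up. About 50 g.
- rest_dish (a point): Cream ceramic spoon rest with dark dots, 249 mm long, about 0.45 kg: a round dish about 105 mm across, rim 26 mm high, inner floor about 10 mm high, with a looped handle. The point is over the dish's centre at rim height; local x runs towards the handle, z up. A spoon laid on it rests across the rim.
- pot_rim (a point): Open dark-blue casserole, cream inside, 198 mm across, 80 mm high, 2.2 kg, with two loop handles (261 mm over them) at +y and -y. The point is the centre of its mouth at rim height, z up.
- lid_knob (a point): Dark, speckled round lid of the casserole, 200 mm across, about 0.5 kg, lying on the worktop. The point is in the middle of its black knob, which is at most 45 mm across and rises from 15 mm below the point to 13 mm above it; round it the lid falls away like a flat cone. z up. With the lid on the pot the point is 43 mm above the rim.

How it is judged:
On the way, in this order (a step that is already met when the one before it is completed fails the run):
1. the spoon lies on the spoon rest, over its round dish (contact force between spoon and rest above 0.02 N and height (world z) of spoon_center below 0.06 m and y of rest_dish in the frame of spoon_center between -0.045 and 0.045 m and x of rest_dish in the frame of spoon_center between -0.17 and 0.17 m), for 0.2 s.
2. the lid is on the casserole (horizontal distance between lid_knob and pot_rim below 0.018 m and z of lid_knob in the frame of pot_rim below 0.05 m), for 0.2 s.
At the end, for the whole second after the job is handed in: The spoon lies still on the spoon rest, touching it, its long axis within 45 mm of the dish's centre; the lid lies still and level on the casserole, knob up, centred within 18 mm, down on the rim; the casserole stands upright (all of step 1 and all of step 2 and linear speed of each of spoon, lid below 0.02 m/s and z of lid_knob in the frame of pot_rim above 0.03 m and angle between each of lid_knob, pot_rim's own z axis and vertical below 0.1 rad).
It also fails if it takes over 58 s, if anything falls off the work surface, if the arm or the gripper's body presses on something with over 40 N, if the wrist force passes 120 N, or if a joint passes its speed limit or range.

## Robot

A 7-joint arm with a two-finger parallel gripper is mounted at the origin on a cart in front of the work surface, level with it; the furniture and walls round the work are solid. World frame = base frame: x ahead of the robot, y to its left, z up, the work surface at z = 0. Lengths are in m, angles in rad, forces in N, time in s.
With the tool pointing down it reaches from about 0.35 to 0.9 m from the base axis. Payload 19.9 kg.
Tool frame: the origin (TCP) lies midway between the tips of the shut fingers; the grasp point (between the pads) lies 19 mm behind it; z points along the fingers, y is the line along which they close (so a half turn about z gives the same grasp; the last joint's range is limited). The gripper opens to 85 mm and grips with 20 to 120 N. Pads are 22 mm wide; open, the fingers measure 114 mm over their backs; the gripper's body (76 mm by 85 mm) begins 54 mm behind the grasp point. The pads swing forward as they close: fully open they stand 13 mm farther back than shut.
Start: joints at [-1.234, 0.417, -0.01, 1.614, 0.005, 1.111, -0.053], TCP at [0.231, 0.581, 0.231] pointing down, gripper open.
Joint ranges: [-2.81, 2.81], [-0.39, 2.02], [-1.27, 1.25], [0.06, 2.57], [-1.19, 4.33], [0.19, 2], [-2.82, 2.82]. Speed limits (rad/s): [1.89, 1.89, 2.39, 2.39, 3.01, 3.01, 3.01].

## Interface

Orientations are given as a unit quaternion [x, y, z, w].
In Python, from workcell import state, vision, order gives the robot as it stands.
- The arm moves only by the tool servo_tool, never from a script. Its argument "motion" is a list of rows, each an object of numbers: "x", "y", "z": the shift along the tool's x, y, z normalised to -1 to 1, where 1 is 15 cm; "wx", "wy", "wz": the turn, a rotation vector about the tool's x, y, z normalised to -1 to 1, where 1 is 90 degrees; "claw": the opening, from 0 (shut) to 1 (fully open). In form: [{"x": .., "y": .., "z": .., "wx": .., "wy": .., "wz": .., "claw": ..}, ...]. A call has 1 to 5 rows; each row shifts and turns the commanded pose from where the row before left it, along the tool's axes as they then stand; what a row does not reach is not made up. A row lasts 1/10 s, in which the tool goes at most 50 mm and 8.59 degrees, less where a joint would pass 70% of its speed; a pose out of reach is approached as far as the arm can. A call with a number of a shift or a turn outside -1 to 1 is refused whole. A call with a gripper value outside its range is refused whole. The fingers move at their own pace and stop on an object; the grip force is fixed at half the most. Time passes only in rows, so rows that do not move let the fingers close. It gives the time, the measured TCP pose, the force, the opening and the grip force at its end, in the units of the state.
- state(): the state, without advancing time (a new reading comes with each control period).
- vision.snapshot(name): name is "scene" or "side" or "wrist"; returns the picture (420x560x3 uint8, blue, green, red); there is no depth.
- vision.camera_params(name): a dict with "vertical_fov" (degrees; the focal length in pixels is half the picture's height over the tangent of half this angle, whatever the lens; pixels are square), "cx", "cy" (the principal point, pixels), "R" (3x3) and "t" (3): a world point X has camera coordinates R X + t. Camera axes: x right, y down, z forward; pixel columns grow to the right and rows downward; lengths in m; the calibration is good to about 2 mm. A picture is of the moment at which its call begins: read the wrist's pose just before it. camera_params takes no time and is no camera call; for the wrist camera it gives the pose at the moment of the call.
- order.close_job(): hands the job in; it is judged then, once.
The state is a dict: "time_s": time; "q": joint angles; "qvel": joint speeds; "joint_efforts": joint torques, N m; "tcp_pos": TCP position; "eef_rot": TCP orientation; "contact_force": force on the tool from outside, world axes, zero at the start; "moment": the same for the moment, N m; "finger_gap": opening from 0.0 (shut) to 1.0 (fully open); "gripper_force": force on a finger pad.
Only numpy, scipy, OpenCV 4.12 (cv2) and the standard library are available. Lean on these libraries where they do the work, as an engineer would, in place of code of your own. Each camera call takes 0.05 s, during which the arm holds its last target. There are 200 camera calls.

## Working session

There is one attempt and no reset: what is moved stays moved. The work goes in short steps, Python scripts to look and compute and a tool call to move; the robot and the scene stay as the last step left them, time stands still between calls to the robot, and variables do not carry over. Pictures are saved under pics/ and viewed, at most 10 in all, crops included, and the job is handed in when it is done.

Besides the shell and the picture viewer there is one more tool, called after "Call:" as name(argument=value, ...), one argument or row to a line, values as JSON. servo_tool: Moves the arm, as the interface text tells. Scaled input: -1 to 1 covers 15 cm each way for a shift and 90 degrees each way for a turn. Its arguments: {"type":"object","properties":{"motion":{"type":"array"}},"required":["motion"]}

```bash
ls; mkdir -p pics
python3 - <<'E'
from workcell import state, vision
import cv2
s=state(); print(s['time_s'],s['tcp_pos'],s['eef_rot'])
for n in ('scene','side'):
    c=vision.camera_params(n); print(n,c)
    cv2.imwrite(f'pics/{n}0.png',vision.snapshot(n))
E
```

```text
pics
0.0 [0.23042051 0.58058895 0.23065463] [ 1.87779205e-01  9.82211068e-01 -6.16675872e-04 -8.67993489e-05]
scene {'vertical_fov': 54.00525763584722, 'cx': 271.20956573761055, 'cy': 208.42906060416047, 'R': array([[ 0.9243211 , -0.38091652,  0.02308904],
       [-0.1464087 , -0.40984409, -0.900329  ],
       [ 0.3524131 ,  0.82881266, -0.43459704]]), 't': array([-0.44161094,  0.15853688,  1.03894412])}
side {'vertical_fov': 51.98525100619155, 'cx': 275.5028508440506, 'cy': 202.52259885586608, 'R': array([[ 0.99955553, -0.02281339,  0.01919078],
       [ 0.00944611, -0.36819464, -0.92970075],
       [ 0.02827557,  0.9294688 , -0.36781549]]), 't': array([-0.50085768,  0.10252849,  1.17689766])}
```

View pics/scene0.png

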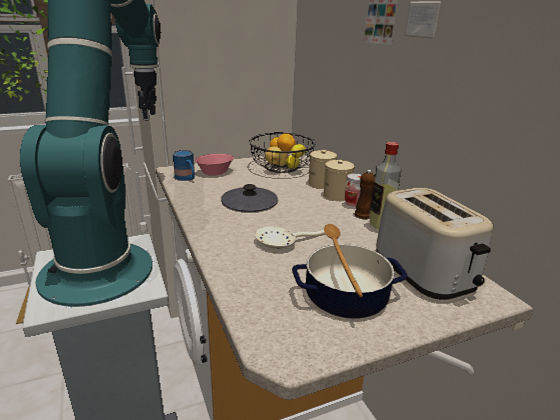

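View pics/side0.png

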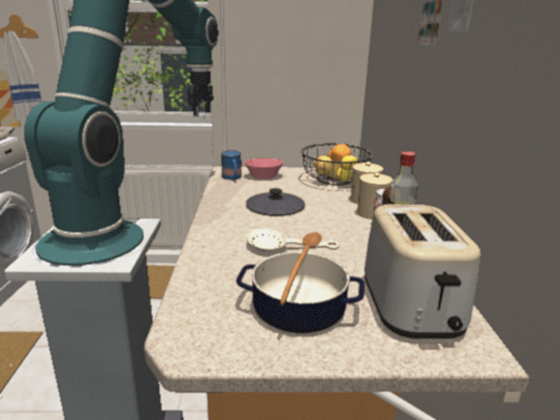

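The scene view shows the pot mouth near (350,272), the spoon from its bowl (332,232) to its plain end (360,297), the dish at (275,238) and the knob at (250,190). In the side view, the pot is near (300,275), the spoon runs from (313,240) to (283,301), the dish is at (267,240) and the knob at (275,193).

```bash
cat > h.py <<'E'
import numpy as np, cv2
from workcell import state, vision
def K(c): 
    f=210/np.tan(np.radians(c['vertical_fov'])/2); return np.array([[f,0,c['cx']],[0,f,c['cy']],[0,0,1]])
def ray(c,uv):
    uv=np.atleast_2d(np.asarray(uv,float)); d=np.c_[uv,np.ones(len(uv))]@np.linalg.inv(K(c)).T@c['R']
    return -c['R'].T@c['t'], d
def plane(c,uv,z):
    o,d=ray(c,uv); return o+d*((z-o[2])/d[:,2])[:,None]
def tri(ca,a,cb,b):
    P=[K(c)@np.c_[c['R'],c['t']] for c in (ca,cb)]
    X=cv2.triangulatePoints(P[0],P[1],np.float64(a).reshape(2,1),np.float64(b).reshape(2,1))[:,0]; return X[:3]/X[3]
def circle(p):
    A=np.c_[2*p[:,:2],np.ones(len(p))]; s=np.linalg.lstsq(A,(p[:,:2]**2).sum(1),rcond=None)[0]
    return s[:2],np.sqrt(s[2]+s[0]**2+s[1]**2)
E
python3 - <<'E'
from h import *
C={n:vision.camera_params(n) for n in('scene','side')}
px=dict(pot=((350,272),(300,275)),knob=((250,188),(275,192)),dish=((275,238),(267,240)),bowltip=((328,226),(317,234)),end=((360,297),(283,301)))
for k,(a,b) in px.items():
    print(k,tri(C['scene'],a,C['side'],b).round(3),[plane(C[n],p,z)[0].round(3) for n,p,z in zip(C,(a,b),[dict(pot=.08,knob=.045,dish=.026,bowltip=.09,end=.09)[k]]*2)])
I={n:cv2.imread(f'pics/{n}0.png') for n in C}
a=cv2.resize(I['scene'][160:320,210:410],None,fx=2,fy=3.75*2/3.75,interpolation=2)
b=cv2.resize(I['side'][175:335,210:410],None,fx=2,fy=2,interpolation=2)
cv2.imwrite('pics/z.png',np.hstack([a,b]))
for n,P in dict(scene=[(340,250),(350,275),(320,270),(275,238),(250,205),(300,280),(290,235)],side=[(303,265),(290,290),(320,275),(266,240),(275,205),(265,300),(320,243)]).items():
    h=cv2.cvtColor(I[n],cv2.COLOR_BGR2HSV); print(n,[(p,h[p[1],p[0]].tolist()) for p in P])
E
```

```text
pot [ 0.541 -0.314  0.077] [array([ 0.532, -0.326,  0.08 ]), array([ 0.542, -0.31 ,  0.08 ])]
knob [0.505 0.26  0.051] [array([0.512, 0.278, 0.045]), array([0.505, 0.273, 0.045])]
dish [ 0.477 -0.029  0.018] [array([ 0.471, -0.042,  0.026]), array([ 0.477, -0.044,  0.026])]
bowltip [ 0.6   -0.108  0.075] [array([ 0.584, -0.133,  0.09 ]), array([ 0.596, -0.138,  0.09 ])]
end [ 0.503 -0.41   0.083] [array([ 0.495, -0.421,  0.09 ]), array([ 0.503, -0.415,  0.09 ])]
scene [((340, 250), [16, 154, 169]), ((350, 275), [17, 150, 182]), ((320, 270), [19, 46, 176]), ((275, 238), [27, 11, 206]), ((250, 205), [143, 12, 82]), ((300, 280), [133, 34, 67]), ((290, 235), [22, 38, 209])]
side [((303, 265), [20, 47, 142]), ((290, 290), [25, 39, 217]), ((320, 275), [18, 50, 144]), ((266, 240), [30, 9, 239]), ((275, 205), [140, 8, 97]), ((265, 300), [129, 117, 35]), ((320, 243), [23, 19, 238])]
```

View pics/z.png

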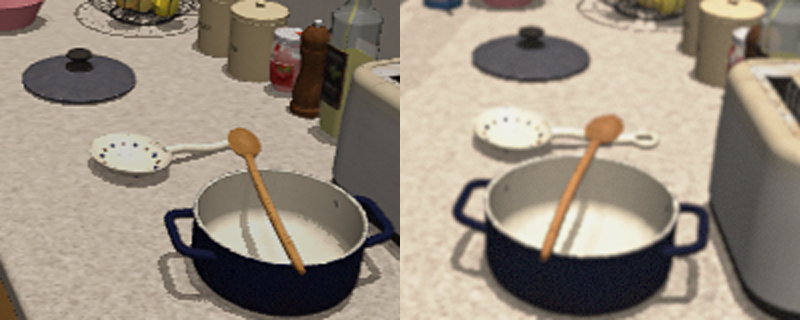

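The crops show the spoon across the pot with its plain end at the near rim; the lid and rest stand clear. I'll swing the arm in an arc over to the pot to look with the wrist camera.

Call:
servo_tool(
  motion=[
    {"x": -0.31,"z": -0.03,"wz": 0.05,"claw": 1},
    {"x": -0.31,"z": -0.03,"wz": 0.05,"claw": 1},
    {"x": -0.31,"z": -0.03,"wz": 0.05,"claw": 1},
    {"x": -0.31,"z": -0.03,"wz": 0.05,"claw": 1},
    {"x": -0.31,"z": -0.03,"wz": 0.05,"claw": 1},
  ],
)

```text
invalid input
```

Call:
servo_tool(
  motion=[
    {"x": -0.31,"z": -0.03,"wz": 0.05,"claw": 1},
    {"x": -0.31,"z": -0.03,"wz": 0.05,"claw": 1},
    {"x": -0.31,"z": -0.03,"wz": 0.05,"claw": 1},
    {"x": -0.31,"z": -0.03,"wz": 0.05,"claw": 1},
    {"x": -0.31,"z": -0.03,"wz": 0.05,"claw": 1},
  ],
)

```text
invalid input
```

Run:
```python
from h import *
s=state(); c=vision.camera_params('wrist'); im=vision.snapshot('wrist')
cv2.imwrite('pics/w1.png',im); np.savez('w1.npz',**c)
print(s['time_s'],s['tcp_pos'],s['q'],c)
```

```text
0.1 [0.23041677 0.58063593 0.23070138] [-1.23450938  0.41794502 -0.01031339  1.61411922  0.00466234  1.11068948
 -0.05301649] {'vertical_fov': 64.26456919272951, 'cx': 281.9623908591372, 'cy': 214.16329749869954, 'R': array([[ 3.69037430e-01,  9.29414530e-01,  8.41237034e-05],
       [ 8.95613372e-01, -3.55640378e-01,  2.67201439e-01],
       [ 2.48370818e-01, -9.85319899e-02, -9.63640692e-01]]), 't': array([-0.62502378, -0.03556427,  0.37794095])}
```

View pics/w1.png

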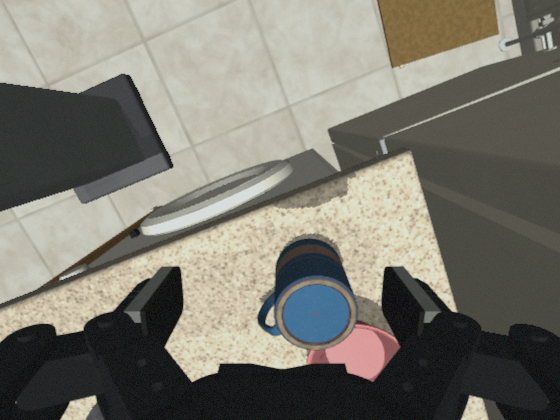

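The wrist camera works, showing the blue mug under the gripper near (315,310). The move was refused, probably because every key must be present, so I'll resend it in full.

Call:
servo_tool(
  motion=[
    {"x": -0.31,"y": 0,"z": -0.03,"wx": 0,"wy": 0,"wz": 0.05,"claw": 1},
    {"x": -0.31,"y": 0,"z": -0.03,"wx": 0,"wy": 0,"wz": 0.05,"claw": 1},
    {"x": -0.31,"y": 0,"z": -0.03,"wx": 0,"wy": 0,"wz": 0.05,"claw": 1},
    {"x": -0.31,"y": 0,"z": -0.03,"wx": 0,"wy": 0,"wz": 0.05,"claw": 1},
    {"x": -0.31,"y": 0,"z": -0.03,"wx": 0,"wy": 0,"wz": 0.05,"claw": 1},
  ],
)

```text
time_s: 0.65
tcp_pos: [0.4307, 0.4619, 0.2537]
eef_rot: [0.377, 0.926, -0.0, -0.0]
contact_force: [0.2, -0.2, -0.8]
finger_gap: 1.0
gripper_force: 0.0
```

Call:
servo_tool(
  motion=[
    {"x": -0.31,"y": 0,"z": -0.03,"wx": 0,"wy": 0,"wz": 0.05,"claw": 1},
    {"x": -0.31,"y": 0,"z": -0.03,"wx": 0,"wy": 0,"wz": 0.05,"claw": 1},
    {"x": -0.31,"y": 0,"z": -0.03,"wx": 0,"wy": 0,"wz": 0.05,"claw": 1},
    {"x": -0.31,"y": 0,"z": -0.03,"wx": 0,"wy": 0,"wz": 0.05,"claw": 1},
    {"x": -0.31,"y": 0,"z": -0.03,"wx": 0,"wy": 0,"wz": 0.05,"claw": 1},
  ],
)

```text
time_s: 1.15
tcp_pos: [0.5688, 0.2766, 0.2762]
eef_rot: [0.551, 0.835, -0.0, -0.0]
contact_force: [0.4, 0.6, 0.5]
finger_gap: 1.001
gripper_force: 0.0
```

Call:
servo_tool(
  motion=[
    {"x": -0.31,"y": 0,"z": -0.03,"wx": 0,"wy": 0,"wz": 0.05,"claw": 1},
    {"x": -0.31,"y": 0,"z": -0.03,"wx": 0,"wy": 0,"wz": 0.05,"claw": 1},
    {"x": -0.31,"y": 0,"z": -0.03,"wx": 0,"wy": 0,"wz": 0.05,"claw": 1},
    {"x": -0.31,"y": 0,"z": -0.03,"wx": 0,"wy": 0,"wz": 0.05,"claw": 1},
    {"x": -0.31,"y": 0,"z": -0.03,"wx": 0,"wy": 0,"wz": 0.05,"claw": 1},
  ],
)

```text
time_s: 1.65
tcp_pos: [0.6253, 0.0525, 0.2987]
eef_rot: [0.703, 0.711, -0.0, -0.0]
contact_force: [0.4, -0.4, 1.3]
finger_gap: 0.998
gripper_force: 0.0
```

Run:
```python
from h import *
s=state(); c=vision.camera_params('wrist'); im=vision.snapshot('wrist')
cv2.imwrite('pics/w2.png',im); np.savez('w2.npz',**c)
print(s['time_s'],s['tcp_pos'],s['q'],s['eef_rot'])
```

```text
1.65 [0.62532221 0.05252535 0.29870194] [-0.46562827  0.3949182   0.45106424  1.53805699 -0.17739691  1.24978741
  0.02315359] [ 7.02927832e-01  7.11261142e-01 -2.22918168e-04 -2.61212025e-05]
```

View pics/w2.png

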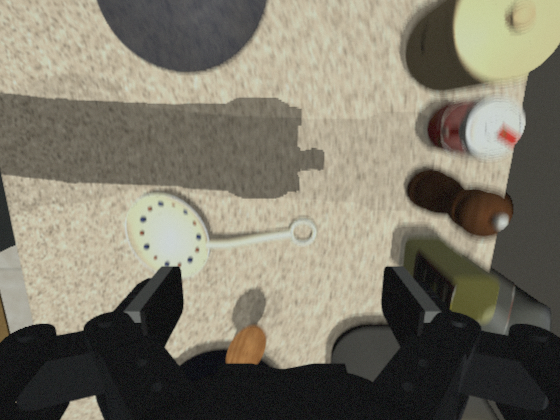

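The wrist view shows the dish at about (168,237), its handle ring at (302,231), the lid edge at the top and the spoon bowl at (247,345). I'll go on past the pot so that the camera sees it.

Call:
servo_tool(
  motion=[
    {"x": -0.32,"y": -0.04,"z": -0.06,"wx": 0,"wy": 0,"wz": 0.02,"claw": 1},
    {"x": -0.32,"y": -0.04,"z": -0.06,"wx": 0,"wy": 0,"wz": 0.02,"claw": 1},
    {"x": -0.32,"y": -0.04,"z": -0.06,"wx": 0,"wy": 0,"wz": 0.02,"claw": 1},
    {"x": -0.32,"y": -0.04,"z": -0.06,"wx": 0,"wy": 0,"wz": 0.02,"claw": 1},
    {"x": -0.32,"y": -0.04,"z": -0.06,"wx": 0,"wy": 0,"wz": 0.02,"claw": 1},
  ],
)

```text
time_s: 2.2
tcp_pos: [0.5831, -0.1852, 0.3441]
eef_rot: [0.756, 0.655, -0.0, -0.0]
contact_force: [1.4, -0.2, -0.1]
finger_gap: 1.003
gripper_force: 0.0
```

Call:
servo_tool(
  motion=[
    {"x": -0.32,"y": -0.04,"z": 0,"wx": 0,"wy": 0,"wz": 0.02,"claw": 1},
    {"x": -0.32,"y": -0.04,"z": 0,"wx": 0,"wy": 0,"wz": 0.02,"claw": 1},
    {"x": -0.3,"y": -0.04,"z": 0,"wx": 0,"wy": 0,"wz": 0.02,"claw": 1},
    {"x": 0,"y": 0,"z": 0,"wx": 0,"wy": 0,"wz": 0.02,"claw": 1},
  ],
)

```text
time_s: 2.6
tcp_pos: [0.5382, -0.3256, 0.344]
eef_rot: [0.798, 0.603, -0.001, 0.001]
contact_force: [-1.2, -0.2, 1.5]
finger_gap: 0.998
gripper_force: 0.0
```

Run:
```python
from h import *
s=state(); c=vision.camera_params('wrist'); im=vision.snapshot('wrist')
cv2.imwrite('pics/w3.png',im); np.savez('w3.npz',**c)
print(s['time_s'],s['tcp_pos'],s['q'],s['eef_rot'])
```

```text
2.6 [ 0.53818797 -0.32555275  0.34395608] [ 0.02965613  0.39939442  0.64540807  1.47375427 -0.23956527  1.34848343
  0.41253419] [ 7.98052280e-01  6.02586839e-01 -1.15321776e-03  5.74664374e-04]
```

View pics/w3.png

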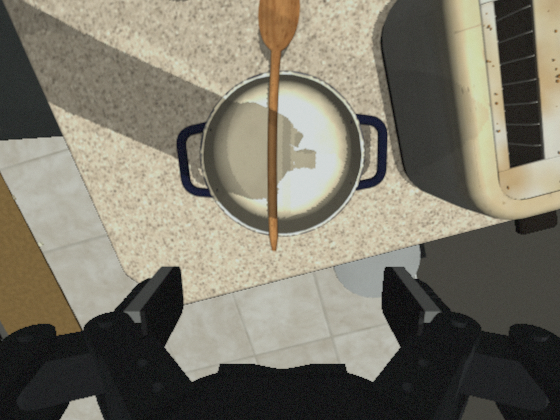

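The wrist view shows the pot mouth as an ellipse: left (203,153), right (362,152), top (283,71), bottom (283,235). The spoon shaft runs from its plain end at (274,249) up past (276,50).

```bash
cat >> h.py <<'E'
def spoonmask(im):
    h=cv2.cvtColor(im,cv2.COLOR_BGR2HSV); m=cv2.inRange(h,(5,95,60),(22,255,255))
    return m
E
python3 - <<'E'
from h import *
c=dict(np.load('w3.npz')); im=cv2.imread('pics/w3.png')
print('pot',circle(plane(c,[(203,153),(362,152),(283,71),(283,235),(225,96),(340,96)],.08)))
m=spoonmask(im); m[:, :240]=0; m[:,310:]=0; m[255:]=0
rows=[(r,np.flatnonzero(m[r])) for r in range(60,252)]
pts=np.array([(x.mean(),r) for r,x in rows if 3<=len(x)<20]); print(len(pts),pts[0],pts[-1])
P=plane(c,pts,.086)
d,_=cv2.fitLine(P[:,:2].astype(np.float32),cv2.DIST_HUBER,0,.001,.001)[:2],0
v=cv2.fitLine(P[:,:2].astype(np.float32),cv2.DIST_HUBER,0,.001,.001).ravel()
dr=v[:2]*np.sign(v[1]); end=P[-1,:2]; print('end',end,'yaw',np.degrees(np.arctan2(dr[1],dr[0])),'center',end+.175*dr)
# rest dish
c=dict(np.load('w2.npz')); im=cv2.imread('pics/w2.png'); h=cv2.cvtColor(im,cv2.COLOR_BGR2HSV)
print(h[237,168],h[237,250],h[220,115],h[150,100],h[300,100])
print('dish hand',circle(plane(c,[(126,230),(209,243),(163,192),(182,280),(140,200),(195,208)],.026)), 'ring',plane(c,[(302,231)],.02))
# lid, from scene/side
for n,kn in(('scene',(250,187)),('side',(275,192))):
    cc=vision.camera_params(n); print(n,plane(cc,[kn],.047))
q=state()['eef_rot']
from scipy.spatial.transform import Rotation as R
x=R.from_quat(q).as_matrix()[:,0]; print('toolx yaw',np.degrees(np.arctan2(x[1],x[0])))
E
```

```text
pot (array([ 0.54646653, -0.30225976]), np.float64(0.09686088976893001))
191 [275.  60.] [274. 250.]
end [ 0.50423884 -0.41091532] yaw 73.35886 center [ 0.55435471 -0.24324482]
[ 81   8 212] [ 28  35 184] [ 22  44 187] [ 22  39 119] [ 22  44 197]
dish hand (array([ 0.47631134, -0.02959221]), np.float64(0.058398911957134154)) ring [[ 0.65382714 -0.01942921  0.02      ]]
scene [[0.51306056 0.2821277  0.047     ]]
side [[0.50461303 0.26709677 0.047     ]]
toolx yaw 74.18551163346942
```

Call:
servo_tool(
  motion=[
    {"x": 0.25,"y": -0.02,"z": 0,"wx": 0,"wy": 0,"wz": 0.01,"claw": 0.5},
    {"x": 0.24,"y": -0.03,"z": 0.1,"wx": 0,"wy": 0,"wz": 0,"claw": 0.5},
    {"x": 0,"y": 0,"z": 0.3,"wx": 0,"wy": 0,"wz": 0,"claw": 0.5},
    {"x": 0,"y": 0,"z": 0.3,"wx": 0,"wy": 0,"wz": 0,"claw": 0.5},
    {"x": 0,"y": 0,"z": 0.3,"wx": 0,"wy": 0,"wz": 0,"claw": 0.5},
  ],
)

```text
time_s: 3.15
tcp_pos: [0.5551, -0.2448, 0.1923]
eef_rot: [0.799, 0.601, 0.0, 0.0]
contact_force: [1.3, 0.4, -0.3]
finger_gap: 0.498
gripper_force: 0.0
```

Call:
servo_tool(
  motion=[
    {"x": 0,"y": 0,"z": 0.3,"wx": 0,"wy": 0,"wz": 0,"claw": 0.5},
    {"x": 0,"y": 0,"z": 0.2,"wx": 0,"wy": 0,"wz": 0,"claw": 0.5},
    {"x": 0,"y": 0,"z": 0,"wx": 0,"wy": 0,"wz": 0,"claw": 0.5},
    {"x": 0,"y": 0,"z": 0,"wx": 0,"wy": 0,"wz": 0,"claw": 0.5},
  ],
)

```text
time_s: 3.55
tcp_pos: [0.5551, -0.2462, 0.1196]
eef_rot: [0.8, 0.601, -0.0, -0.0]
contact_force: [0.1, 0.1, 1.0]
finger_gap: 0.503
gripper_force: 0.0
```

Run:
```python
from h import *
s=state(); print(s['time_s'],s['tcp_pos'],s['eef_rot'],s['finger_gap'])
im=np.hstack([vision.snapshot(n)[150:360,200:400] for n in('scene','side')]+[vision.snapshot('wrist')[210:,180:380]])
cv2.imwrite('pics/g.png',cv2.resize(im,None,fx=1.33,fy=1.33))
```

```text
3.55 [ 0.555073   -0.24617073  0.11960914] [ 7.99571516e-01  6.00570886e-01 -5.06651941e-05 -1.45484550e-05] 0.5029172399402019
```

View pics/g.png

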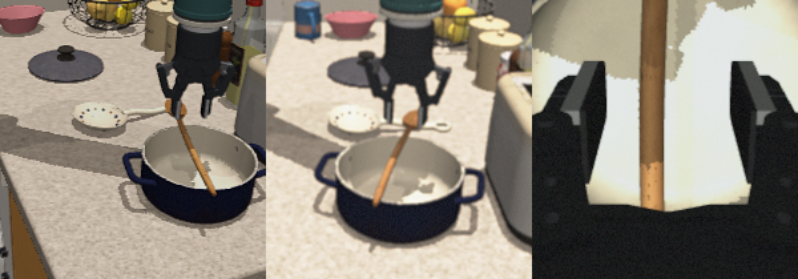

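The spoon shaft lies between the open fingers in the wrist view (crop, x≈652 between 605 and 735). I'll go down and grip it.

Call:
servo_tool(
  motion=[
    {"x": -0.04,"y": 0,"z": 0.2,"wx": 0,"wy": 0,"wz": 0,"claw": 0.5},
    {"x": 0,"y": 0,"z": 0.15,"wx": 0,"wy": 0,"wz": 0,"claw": 0.5},
    {"x": 0,"y": 0,"z": 0,"wx": 0,"wy": 0,"wz": 0,"claw": 0.5},
    {"x": 0,"y": 0,"z": 0,"wx": 0,"wy": 0,"wz": 0,"claw": 0},
    {"x": 0,"y": 0,"z": 0,"wx": 0,"wy": 0,"wz": 0,"claw": 0},
  ],
)

```text
time_s: 4.2
tcp_pos: [0.5539, -0.2527, 0.0682]
eef_rot: [0.8, 0.6, 0.001, 0.001]
contact_force: [-0.8, 0.2, -0.0]
finger_gap: 0.168
gripper_force: 0.1
```

Call:
servo_tool(
  motion=[
    {"x": 0,"y": 0,"z": 0,"wx": 0,"wy": 0,"wz": 0,"claw": 0},
    {"x": 0,"y": 0,"z": 0,"wx": 0,"wy": 0,"wz": 0,"claw": 0},
    {"x": 0,"y": 0,"z": 0,"wx": 0,"wy": 0,"wz": 0,"claw": 0},
    {"x": 0,"y": 0,"z": 0,"wx": 0,"wy": 0,"wz": 0,"claw": 0},
    {"x": 0,"y": 0,"z": 0,"wx": 0,"wy": 0,"wz": 0,"claw": 0},
  ],
)

```text
time_s: 4.7
tcp_pos: [0.5539, -0.2527, 0.0679]
eef_rot: [0.8, 0.6, 0.001, 0.001]
contact_force: [-0.2, 1.1, 9.2]
finger_gap: 0.095
gripper_force: 59.5
```

Call:
servo_tool(
  motion=[
    {"x": 0,"y": 0,"z": -0.2,"wx": 0,"wy": 0,"wz": 0,"claw": 0},
    {"x": 0,"y": 0,"z": -0.3,"wx": 0,"wy": 0,"wz": 0,"claw": 0},
    {"x": 0.2,"y": -0.15,"z": -0.1,"wx": 0,"wy": 0,"wz": 0,"claw": 0},
    {"x": 0.2,"y": -0.15,"z": 0,"wx": 0,"wy": 0,"wz": 0,"claw": 0},
    {"x": 0.2,"y": -0.15,"z": 0,"wx": 0,"wy": 0,"wz": 0,"claw": 0},
  ],
)

```text
time_s: 5.2
tcp_pos: [0.5131, -0.1461, 0.1576]
eef_rot: [0.8, 0.6, 0.001, 0.001]
contact_force: [0.8, 0.2, -1.2]
finger_gap: 0.097
gripper_force: 58.8
```

Call:
servo_tool(
  motion=[
    {"x": 0.2,"y": -0.15,"z": 0,"wx": 0,"wy": 0,"wz": 0,"claw": 0},
    {"x": 0.2,"y": -0.15,"z": 0,"wx": 0,"wy": 0,"wz": 0,"claw": 0},
    {"x": 0.2,"y": -0.15,"z": 0,"wx": 0,"wy": 0,"wz": 0,"claw": 0},
    {"x": 0,"y": 0,"z": 0,"wx": 0,"wy": 0,"wz": 0,"claw": 0},
    {"x": 0,"y": 0,"z": 0,"wx": 0,"wy": 0,"wz": 0,"claw": 0},
  ],
)

```text
time_s: 5.7
tcp_pos: [0.4739, -0.0412, 0.1571]
eef_rot: [0.799, 0.601, 0.001, 0.0]
contact_force: [0.5, -1.0, -0.2]
finger_gap: 0.097
gripper_force: 58.8
```

Run:
```python
from h import *
s=state(); print(s['time_s'],s['tcp_pos'],s['eef_rot'],s['finger_gap'])
c=vision.camera_params('wrist'); im=vision.snapshot('wrist'); np.savez('w4.npz',**c); cv2.imwrite('pics/w4.png',im)
im=np.hstack([vision.snapshot('side')[150:350,200:380],im[:400:1,:420][::1][::2,::2].repeat(1,0) if 0 else im[210:410,50:400]])
cv2.imwrite('pics/p.png',cv2.resize(im,None,fx=1.5,fy=1.5))
```

```text
5.7 [ 0.47394851 -0.04118537  0.15712151] [7.99406419e-01 6.00790153e-01 7.20600318e-04 2.21882063e-04] 0.0965712460094464
```

View pics/w4.png

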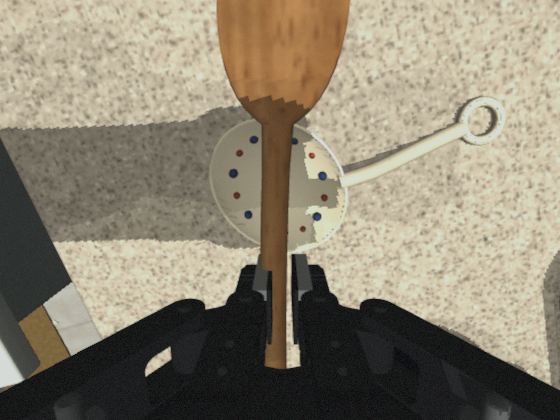

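The spoon is held level, and the dish ellipse in the wrist view spans about x 210–347, y 121–250, centred near (279,186). I'll check its world position.

Run:
```python
from h import *
c=dict(np.load('w4.npz'))
print(circle(plane(c,[(210,178),(347,190),(225,140),(218,215),(300,249),(245,243),(340,165),(330,225)],.026)))
im=cv2.imread('pics/w4.png')
# spoon line at tool
P=plane(c,[(277,125),(275,360)],.176); print(P)
```

```text
(array([ 0.47549626, -0.02641816]), np.float64(0.056411273293316556))
[[ 0.49173297  0.02299735  0.176     ]
 [ 0.46284599 -0.07213368  0.176     ]]
```

Call:
servo_tool(
  motion=[
    {"x": 0.03,"y": 0,"z": 0.2,"wx": 0,"wy": 0,"wz": 0,"claw": 0},
    {"x": 0,"y": 0,"z": 0.27,"wx": 0,"wy": 0,"wz": 0,"claw": 0},
    {"x": 0,"y": 0,"z": 0.2,"wx": 0,"wy": 0,"wz": 0,"claw": 0},
    {"x": 0,"y": 0,"z": 0.15,"wx": 0,"wy": 0,"wz": 0,"claw": 0},
    {"x": 0,"y": 0,"z": 0.08,"wx": 0,"wy": 0,"wz": 0,"claw": 0},
  ],
)

```text
time_s: 6.3
tcp_pos: [0.4744, -0.0388, 0.0197]
eef_rot: [0.8, 0.599, -0.001, -0.0]
contact_force: [0.6, -0.3, -0.5]
finger_gap: 0.094
gripper_force: 58.9
```

Call:
servo_tool(
  motion=[
    {"x": 0,"y": 0,"z": 0.02,"wx": 0,"wy": 0,"wz": 0,"claw": 0},
    {"x": 0,"y": 0,"z": 0,"wx": 0,"wy": 0,"wz": 0,"claw": 0},
    {"x": 0,"y": 0,"z": 0,"wx": 0,"wy": 0,"wz": 0,"claw": 0},
  ],
)

```text
time_s: 6.6
tcp_pos: [0.4756, -0.0377, 0.0193]
eef_rot: [0.8, 0.6, 0.001, 0.0]
contact_force: [-0.1, 0.2, -0.1]
finger_gap: 0.095
gripper_force: 58.9
```

Call:
servo_tool(
  motion=[
    {"x": 0,"y": 0,"z": 0.02,"wx": 0,"wy": 0,"wz": 0,"claw": 0},
    {"x": 0,"y": 0,"z": 0,"wx": 0,"wy": 0,"wz": 0,"claw": 0},
  ],
)

```text
time_s: 6.8
tcp_pos: [0.4752, -0.0374, 0.0156]
eef_rot: [0.8, 0.6, 0.0, 0.0]
contact_force: [-0.4, -0.1, -1.4]
finger_gap: 0.097
gripper_force: 58.9
```

Call:
servo_tool(
  motion=[
    {"x": 0,"y": 0,"z": 0,"wx": 0,"wy": 0,"wz": 0,"claw": 0.15},
    {"x": 0,"y": 0,"z": 0,"wx": 0,"wy": 0,"wz": 0,"claw": 0.2},
    {"x": 0,"y": 0,"z": 0,"wx": 0,"wy": 0,"wz": 0,"claw": 0.3},
    {"x": 0,"y": 0,"z": 0,"wx": 0,"wy": 0,"wz": 0,"claw": 0.35},
    {"x": 0,"y": 0,"z": 0,"wx": 0,"wy": 0,"wz": 0,"claw": 0.35},
  ],
)

```text
time_s: 7.3
tcp_pos: [0.4749, -0.0375, 0.0153]
eef_rot: [0.8, 0.6, -0.0, 0.0]
contact_force: [0.1, 1.0, -0.5]
finger_gap: 0.351
gripper_force: 0.0
```

Call:
servo_tool(
  motion=[
    {"x": 0,"y": 0,"z": -0.05,"wx": 0,"wy": 0,"wz": 0,"claw": 0.35},
    {"x": 0,"y": 0,"z": -0.15,"wx": 0,"wy": 0,"wz": 0,"claw": 0.35},
    {"x": 0,"y": 0,"z": -0.3,"wx": 0,"wy": 0,"wz": 0,"claw": 0.5},
    {"x": 0,"y": 0,"z": -0.3,"wx": 0,"wy": 0,"wz": 0,"claw": 1},
    {"x": 0,"y": 0,"z": -0.3,"wx": 0,"wy": 0,"wz": 0,"claw": 1},
  ],
)

```text
time_s: 7.8
tcp_pos: [0.4744, -0.0379, 0.1824]
eef_rot: [0.8, 0.6, -0.0, 0.0]
contact_force: [-0.0, 0.3, 0.1]
finger_gap: 0.827
gripper_force: 0.0
```

Run:
```python
from h import *
s=state(); print(s['time_s'],s['tcp_pos'],s['eef_rot'],s['finger_gap'])
c=vision.camera_params('wrist'); im=vision.snapshot('wrist'); np.savez('w5.npz',**c); cv2.imwrite('pics/w5.png',im)
a=cv2.resize(im,(400,300)); b=cv2.resize(vision.snapshot('side')[150:300,200:400],(400,300))
cv2.imwrite('pics/r.png',np.hstack([a,b]))
```

```text
7.8 [ 0.47441136 -0.03787619  0.18244334] [ 8.00131575e-01  5.99824469e-01 -2.42837698e-04  9.79687557e-05] 0.8266333685369229
```

View pics/r.png

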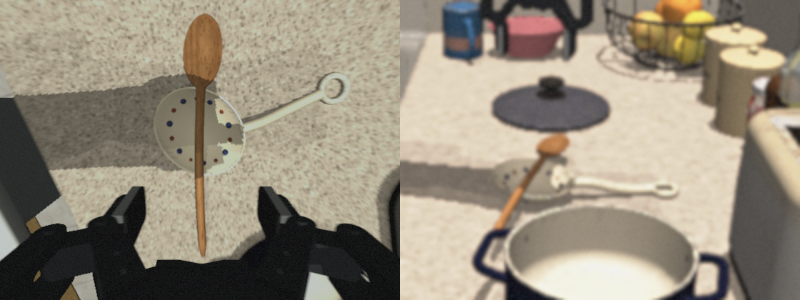

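The spoon lies across the dish, shaft over its middle (crop, 200,130), level and clear of the pot. Next comes the lid.

Call:
servo_tool(
  motion=[
    {"x": 0.29,"y": -0.05,"z": -0.1,"wx": 0,"wy": 0,"wz": 0,"claw": 1},
    {"x": 0.29,"y": -0.05,"z": -0.1,"wx": 0,"wy": 0,"wz": 0,"claw": 1},
    {"x": 0.29,"y": -0.05,"z": -0.1,"wx": 0,"wy": 0,"wz": 0,"claw": 1},
    {"x": 0.29,"y": -0.05,"z": -0.1,"wx": 0,"wy": 0,"wz": 0,"claw": 1},
    {"x": 0.29,"y": -0.05,"z": -0.1,"wx": 0,"wy": 0,"wz": 0,"claw": 1},
  ],
)

```text
time_s: 8.4
tcp_pos: [0.4994, 0.1835, 0.2564]
eef_rot: [0.8, 0.6, 0.0, 0.0]
contact_force: [0.1, 0.5, -0.1]
finger_gap: 1.001
gripper_force: 0.0
```

Call:
servo_tool(
  motion=[
    {"x": 0.29,"y": -0.05,"z": 0,"wx": 0,"wy": 0,"wz": 0,"claw": 1},
    {"x": 0.29,"y": -0.06,"z": 0,"wx": 0,"wy": 0,"wz": 0,"claw": 1},
    {"x": 0,"y": 0,"z": 0,"wx": 0,"wy": 0,"wz": 0,"claw": 1},
    {"x": 0,"y": 0,"z": 0,"wx": 0,"wy": 0,"wz": 0,"claw": 1},
  ],
)

```text
time_s: 8.8
tcp_pos: [0.5079, 0.2705, 0.255]
eef_rot: [0.8, 0.601, -0.0, 0.0]
contact_force: [0.1, -0.8, 0.5]
finger_gap: 1.004
gripper_force: 0.0
```

Run:
```python
from h import *
s=state(); print(s['time_s'],s['tcp_pos'],s['eef_rot'],s['finger_gap'])
c=vision.camera_params('wrist'); im=vision.snapshot('wrist'); np.savez('w6.npz',**c); cv2.imwrite('pics/w6.png',im)
```

```text
8.8 [0.50789033 0.27047595 0.25502803] [ 7.99505895e-01  6.00658007e-01 -4.71438602e-04  2.45055931e-04] 1.0038476934918834
```

View pics/w6.png

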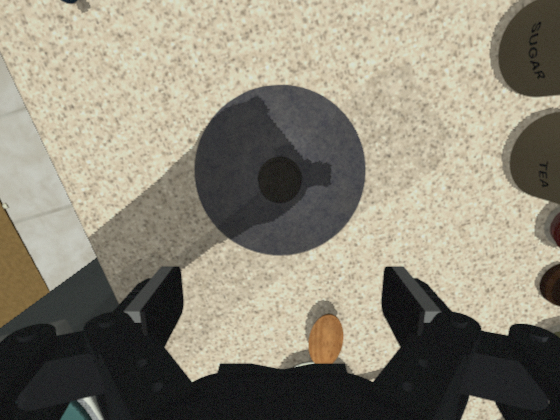

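The lid's outline spans x 195–365, y 85–255, and the knob is at about (280,179).

Run:
```python
from h import *
c=dict(np.load('w6.npz'))
E=[(195,170),(365,170),(280,85),(280,255),(220,110),(340,110),(220,230),(340,230)]
for z in (0,.005,.01): print(z,circle(plane(c,E,z)))
for z in (.043,.05,.056,.063): print(z,plane(c,[(280,179)],z)[0].round(4))
# other views: knob in scene/side triangulated against the wrist
for n,k in(('scene',(249.5,187)),('side',(275.5,192))):
    print(n,tri(c,(280,177),vision.camera_params(n),k).round(4))
```

```text
0 (array([0.50806681, 0.27586412]), np.float64(0.10160691303357015))
0.005 (array([0.50831483, 0.27661092]), np.float64(0.10033047434071928))
0.01 (array([0.50856284, 0.27735772]), np.float64(0.0990540356478693))
0.043 [0.5092 0.2789 0.043 ]
0.05 [0.5096 0.2801 0.05  ]
0.056 [0.5099 0.281  0.056 ]
0.063 [0.5103 0.2821 0.063 ]
scene [0.5106 0.2815 0.0476]
side [0.5078 0.2809 0.0419]
```

Call:
servo_tool(
  motion=[
    {"x": 0.06,"y": 0,"z": 0.3,"wx": 0,"wy": 0,"wz": 0,"claw": 1},
    {"x": 0,"y": 0,"z": 0.3,"wx": 0,"wy": 0,"wz": 0,"claw": 1},
    {"x": 0,"y": 0,"z": 0.3,"wx": 0,"wy": 0,"wz": 0,"claw": 1},
    {"x": 0,"y": 0,"z": 0.25,"wx": 0,"wy": 0,"wz": 0,"claw": 1},
    {"x": 0,"y": 0,"z": 0.15,"wx": 0,"wy": 0,"wz": 0,"claw": 1},
  ],
)

```text
time_s: 9.35
tcp_pos: [0.51, 0.2764, 0.0579]
eef_rot: [0.801, 0.599, -0.001, 0.0]
contact_force: [0.3, 1.0, 0.4]
finger_gap: 1.004
gripper_force: 0.0
```

Call:
servo_tool(
  motion=[
    {"x": 0,"y": 0,"z": 0.1,"wx": 0,"wy": 0,"wz": 0,"claw": 1},
    {"x": 0,"y": 0,"z": 0.1,"wx": 0,"wy": 0,"wz": 0,"claw": 1},
    {"x": 0,"y": 0,"z": 0,"wx": 0,"wy": 0,"wz": 0,"claw": 1},
    {"x": 0,"y": 0,"z": 0,"wx": 0,"wy": 0,"wz": 0,"claw": 1},
  ],
)

```text
time_s: 9.75
tcp_pos: [0.5113, 0.2785, 0.031]
eef_rot: [0.8, 0.6, 0.0, 0.0]
contact_force: [-0.7, -0.3, 0.9]
finger_gap: 0.997
gripper_force: 0.0
```

Call:
servo_tool(
  motion=[
    {"x": 0,"y": 0,"z": 0,"wx": 0,"wy": 0,"wz": 0,"claw": 0.6},
    {"x": 0,"y": 0,"z": 0,"wx": 0,"wy": 0,"wz": 0,"claw": 0.5},
    {"x": 0,"y": 0,"z": 0,"wx": 0,"wy": 0,"wz": 0,"claw": 0.4},
    {"x": 0,"y": 0,"z": 0,"wx": 0,"wy": 0,"wz": 0,"claw": 0},
    {"x": 0,"y": 0,"z": 0,"wx": 0,"wy": 0,"wz": 0,"claw": 0},
  ],
)

```text
time_s: 10.25
tcp_pos: [0.5106, 0.2791, 0.0312]
eef_rot: [0.8, 0.6, 0.0, -0.0]
contact_force: [-7.6, 0.1, 13.5]
finger_gap: 0.504
gripper_force: 59.3
```

Call:
servo_tool(
  motion=[
    {"x": 0,"y": 0,"z": 0,"wx": 0,"wy": 0,"wz": 0,"claw": 0},
    {"x": 0,"y": 0,"z": 0,"wx": 0,"wy": 0,"wz": 0,"claw": 0},
    {"x": 0,"y": 0,"z": 0,"wx": 0,"wy": 0,"wz": 0,"claw": 0},
    {"x": 0,"y": 0,"z": 0,"wx": 0,"wy": 0,"wz": 0,"claw": 0},
  ],
)

```text
time_s: 10.65
tcp_pos: [0.5106, 0.279, 0.0312]
eef_rot: [0.8, 0.6, 0.0, -0.0]
contact_force: [-7.2, -0.6, 14.6]
finger_gap: 0.508
gripper_force: 59.3
```

Call:
servo_tool(
  motion=[
    {"x": 0,"y": 0,"z": -0.1,"wx": 0,"wy": 0,"wz": 0,"claw": 0},
    {"x": 0,"y": 0,"z": -0.2,"wx": 0,"wy": 0,"wz": 0,"claw": 0},
    {"x": 0,"y": 0,"z": -0.25,"wx": 0,"wy": 0,"wz": 0,"claw": 0},
    {"x": 0,"y": 0,"z": -0.25,"wx": 0,"wy": 0,"wz": 0,"claw": 0},
    {"x": 0,"y": 0,"z": -0.25,"wx": 0,"wy": 0,"wz": 0,"claw": 0},
  ],
)

```text
time_s: 11.15
tcp_pos: [0.5104, 0.2782, 0.19]
eef_rot: [0.8, 0.6, -0.0, 0.0]
contact_force: [0.3, 0.7, -6.4]
finger_gap: 0.503
gripper_force: 62.9
```

Call:
servo_tool(
  motion=[
    {"x": 0,"y": 0,"z": 0,"wx": 0,"wy": 0,"wz": 0,"claw": 0},
    {"x": 0,"y": 0,"z": 0,"wx": 0,"wy": 0,"wz": 0,"claw": 0},
  ],
)

```text
time_s: 11.35
tcp_pos: [0.5106, 0.2786, 0.1884]
eef_rot: [0.8, 0.6, 0.001, -0.0]
contact_force: [-0.5, -0.3, -6.2]
finger_gap: 0.502
gripper_force: 63.6
```

Run:
```python
from h import *
s=state(); print(s['time_s'],s['tcp_pos'],s['eef_rot'],s['finger_gap'],s['contact_force'],s['moment'])
c=vision.camera_params('wrist'); im=vision.snapshot('wrist'); np.savez('w7.npz',**c); cv2.imwrite('pics/w7.png',im)
h=cv2.cvtColor(im,cv2.COLOR_BGR2HSV)
m=cv2.inRange(h,(0,0,20),(180,70,125)); m[330:]=0
m=cv2.morphologyEx(m,cv2.MORPH_OPEN,np.ones((9,9)))
n,l,st,ce=cv2.connectedComponentsWithStats(m)
for i in range(1,n):
    if st[i,4]>500: print(st[i],ce[i])
for r in range(60,330,30):
    print(r,''.join('%4d'%v for v in h[r,100:480:20,2]))
```

```text
11.35 [0.51063708 0.27860834 0.188422  ] [ 7.99909312e-01  6.00120673e-01  5.11503887e-04 -9.26491765e-05] 0.502057200522162 [-0.45422852 -0.28182693 -6.16344326] [-0.00858091  0.07306721  0.02631855]
[   92    54   380   276 82040] [282.01819844 197.1007923 ]
[  17  290   66   40 1720] [ 52.6494186  314.59418605]
60  235 228 235 222 235 215 220  94  93 105  92  92 226 232 229 233 226 234 226
90  231 233 214 234  96  97  96  60  65 102  96  95  96  93  89 216 231 226 235
120  231 234  98  98  65  65  69  65  66  70 109  93  91  94  88  96  94 225 233
150  229 101  65  70  72  66  64  62  67  72  84  97  95  95  88  91  90  91 230
180  171  65  61  66  65  63  68  70  68  65  64  59  99  95  91  99  93  89  81
210   61  67  65  64  66  66  58  63  58  62  63  52  64  96  95  93  93  91  89
240   70  65  63  67  68  61  63  50  38  44  43  46  57  57  59  58  95  91  89
270   60  65  69  63  74  47  79  39  45  40  37  35  47  32  63  63  94  89  84
300  139  65  65  59  31  22  29  39  36  43  44  41  25  32  26  91  95  88 234
```

Run:
```python
from h import *
from scipy.optimize import least_squares
c=dict(np.load('w7.npz')); im=cv2.imread('pics/w7.png')
h=cv2.cvtColor(im,cv2.COLOR_BGR2HSV)
m=cv2.inRange(h,(0,0,20),(180,70,125)); m=cv2.morphologyEx(m,cv2.MORPH_OPEN,np.ones((9,9)))
pts=[]
for r in range(62,235,4):
    x=np.flatnonzero(m[r]); pts+=[(x[0],r),(x[-1],r)]
for u in range(200,360,8):
    y=np.flatnonzero(m[:,u]); pts.append((u,y[0]))
pts=np.array([p for p in pts if p[0]>60]); o,d=ray(c,pts)
# circle of radius 0.1, tilt (a,b): rays onto a tilted plane
def f(p):
    n=np.array([p[3],p[4],1]); n/=np.linalg.norm(n); C=p[:3]
    X=o+d*(((C-o)@n)/(d@n))[:,None]; return np.linalg.norm(X-C,axis=1)-.1
s=least_squares(f,[.51,.279,.165,0,0],loss='soft_l1',f_scale=.001); print(s.x.round(4),np.abs(s.fun).mean())
for z in(.16,.165,.17): print(circle(plane(c,pts,z)))
```

```text
[ 0.5117  0.2758  0.1653  0.0131 -0.0122] 0.00010994875376481165
(array([0.51049806, 0.27391307]), np.float64(0.10324802989468038))
(array([0.51108016, 0.27593252]), np.float64(0.1002383653734498))
(array([0.51166226, 0.27795198]), np.float64(0.09722870085221806))
```

Run:
```python
from h import *
for n,E in dict(side=[(252.5,275),(350,275),(301.5,252.5),(301.5,296.5)],scene=[(306,272.5),(393.5,271),(350,246),(350,297)]).items():
    print(n,circle(plane(vision.camera_params(n),E,.08)))
c=dict(np.load('w3.npz')); im=cv2.imread('pics/w3.png')
g=cv2.GaussianBlur(cv2.cvtColor(im,cv2.COLOR_BGR2GRAY),(3,3),0)
print(g[110,205:235:1],g[110,335:370]); print(g[60:90,310],g[215:250,310])
# dark ring just inside the rim / rim outline: Hough
C=cv2.HoughCircles(cv2.medianBlur(g,3)[:260],cv2.HOUGH_GRADIENT,1,30,param1=120,param2=25,minRadius=70,maxRadius=90); print(C)
for ro in C[0][:3] if C is not None else []:
    t=np.linspace(0,6.28,40); print(circle(plane(c,np.c_[ro[0]+ro[2]*np.cos(t),ro[1]+ro[2]*np.sin(t)],.08)))
```

```text
side (array([ 0.54514517, -0.30046855]), np.float64(0.09342032331617964))
scene (array([ 0.53648084, -0.31418647]), np.float64(0.10149406299542274))
[116 116 117 115 113 111 101  89 100 129 143 124  92  71  65  65  65  66
  66  66  69  75  83  89  94  97 101 106 109 114] [133 117  98  84  74  67  65  66  66  65  65  66  76 111 158 186 183 166
 158 170 184 185 180 177 179 180 181 177 171 169 171 174 176 180 186]
[183 177 174 174 175 175 174 176 180 183 183 183 183 178 164 160 180 196
 184 139  90  69  67  66  67  72  85 102 119 134] [ 82  79  79  79  80  80  79  79  79  78  79  90 125 166 175 159 160 173
 177 179 181 176 176 189 198 198 191 184 188 196 196 190 190 196 200]
[[[280.5 152.5  79.5]]]
(array([ 0.54442315, -0.30073141]), np.float64(0.0952044175963977))
```

The lid is held level. I'm carrying it to the pot.

Call:
servo_tool(
  motion=[
    {"x": -0.15,"y": 0.05,"z": 0,"wx": 0,"wy": 0,"wz": 0,"claw": 0},
    {"x": -0.28,"y": 0.1,"z": 0,"wx": 0,"wy": 0,"wz": 0,"claw": 0},
    {"x": -0.28,"y": 0.1,"z": 0,"wx": 0,"wy": 0,"wz": 0,"claw": 0},
    {"x": -0.28,"y": 0.1,"z": 0,"wx": 0,"wy": 0,"wz": 0,"claw": 0},
    {"x": -0.28,"y": 0.1,"z": 0,"wx": 0,"wy": 0,"wz": 0,"claw": 0},
  ],
)

```text
time_s: 11.9
tcp_pos: [0.5212, 0.0749, 0.1864]
eef_rot: [0.8, 0.6, -0.001, -0.0]
contact_force: [2.4, 0.1, -5.9]
finger_gap: 0.505
gripper_force: 63.4
```

Call:
servo_tool(
  motion=[
    {"x": -0.28,"y": 0.1,"z": 0,"wx": 0,"wy": 0,"wz": 0,"claw": 0},
    {"x": -0.28,"y": 0.1,"z": 0,"wx": 0,"wy": 0,"wz": 0,"claw": 0},
    {"x": -0.28,"y": 0.1,"z": 0,"wx": 0,"wy": 0,"wz": 0,"claw": 0},
    {"x": -0.28,"y": 0.1,"z": 0,"wx": 0,"wy": 0,"wz": 0,"claw": 0},
    {"x": -0.28,"y": 0.1,"z": 0,"wx": 0,"wy": 0,"wz": 0,"claw": 0},
  ],
)

```text
time_s: 12.4
tcp_pos: [0.5345, -0.1474, 0.1864]
eef_rot: [0.8, 0.6, -0.001, -0.001]
contact_force: [1.1, 0.2, -6.0]
finger_gap: 0.501
gripper_force: 63.4
```

Call:
servo_tool(
  motion=[
    {"x": -0.28,"y": 0.1,"z": 0,"wx": 0,"wy": 0,"wz": 0,"claw": 0},
    {"x": -0.28,"y": 0.1,"z": 0,"wx": 0,"wy": 0,"wz": 0,"claw": 0},
    {"x": -0.25,"y": 0.1,"z": 0,"wx": 0,"wy": 0,"wz": 0,"claw": 0},
    {"x": -0.1,"y": 0.04,"z": 0,"wx": 0,"wy": 0,"wz": 0,"claw": 0},
    {"x": 0,"y": 0,"z": 0,"wx": 0,"wy": 0,"wz": 0,"claw": 0},
  ],
)

```text
time_s: 12.9
tcp_pos: [0.5448, -0.2939, 0.1861]
eef_rot: [0.801, 0.599, -0.001, -0.001]
contact_force: [-0.4, 0.5, -5.7]
finger_gap: 0.509
gripper_force: 63.3
```

Call:
servo_tool(
  motion=[
    {"x": 0,"y": 0,"z": 0,"wx": 0,"wy": 0,"wz": 0,"claw": 0},
    {"x": 0,"y": 0,"z": 0,"wx": 0,"wy": 0,"wz": 0,"claw": 0},
  ],
)

```text
time_s: 13.1
tcp_pos: [0.5463, -0.2897, 0.187]
eef_rot: [0.8, 0.601, -0.0, -0.001]
contact_force: [0.3, -0.3, -6.1]
finger_gap: 0.503
gripper_force: 63.3
```

Call:
servo_tool(
  motion=[
    {"x": -0.06,"y": 0.01,"z": 0.1,"wx": 0,"wy": 0,"wz": 0,"claw": 0},
    {"x": 0,"y": 0,"z": 0.15,"wx": 0,"wy": 0,"wz": 0,"claw": 0},
    {"x": 0,"y": 0,"z": 0.13,"wx": 0,"wy": 0,"wz": 0,"claw": 0},
    {"x": 0,"y": 0,"z": 0.05,"wx": 0,"wy": 0,"wz": 0,"claw": 0},
    {"x": 0,"y": 0,"z": 0,"wx": 0,"wy": 0,"wz": 0,"claw": 0},
  ],
)

```text
time_s: 13.6
tcp_pos: [0.5447, -0.2998, 0.122]
eef_rot: [0.8, 0.6, -0.001, -0.001]
contact_force: [-0.6, 0.1, -5.1]
finger_gap: 0.505
gripper_force: 63.3
```

Call:
servo_tool(
  motion=[
    {"x": 0,"y": 0,"z": 0.02,"wx": 0,"wy": 0,"wz": 0,"claw": 0},
    {"x": 0,"y": 0,"z": 0.02,"wx": 0,"wy": 0,"wz": 0,"claw": 0},
    {"x": 0,"y": 0,"z": 0,"wx": 0,"wy": 0,"wz": 0,"claw": 0},
  ],
)

```text
time_s: 13.9
tcp_pos: [0.5453, -0.3002, 0.1175]
eef_rot: [0.8, 0.6, 0.0, 0.0]
contact_force: [-0.3, -0.0, -6.1]
finger_gap: 0.506
gripper_force: 63.3
```

Call:
servo_tool(
  motion=[
    {"x": 0,"y": 0,"z": 0.02,"wx": 0,"wy": 0,"wz": 0,"claw": 0},
    {"x": 0,"y": 0,"z": 0.01,"wx": 0,"wy": 0,"wz": 0,"claw": 0},
    {"x": 0,"y": 0,"z": 0,"wx": 0,"wy": 0,"wz": 0,"claw": 0},
  ],
)

```text
time_s: 14.2
tcp_pos: [0.5451, -0.3001, 0.1127]
eef_rot: [0.8, 0.6, -0.0, -0.0]
contact_force: [0.0, 0.6, -5.9]
finger_gap: 0.503
gripper_force: 63.3
```

Call:
servo_tool(
  motion=[
    {"x": 0,"y": 0,"z": 0.01,"wx": 0,"wy": 0,"wz": 0,"claw": 0},
    {"x": 0,"y": 0,"z": 0.01,"wx": 0,"wy": 0,"wz": 0,"claw": 0},
    {"x": 0,"y": 0,"z": 0,"wx": 0,"wy": 0,"wz": 0,"claw": 0},
  ],
)

```text
time_s: 14.5
tcp_pos: [0.5456, -0.3003, 0.1105]
eef_rot: [0.8, 0.6, 0.0, 0.0]
contact_force: [0.4, 2.2, 5.5]
finger_gap: 0.503
gripper_force: 64.7
```

Call:
servo_tool(
  motion=[
    {"x": 0,"y": 0,"z": 0,"wx": 0,"wy": 0,"wz": 0,"claw": 0.55},
    {"x": 0,"y": 0,"z": 0,"wx": 0,"wy": 0,"wz": 0,"claw": 0.65},
    {"x": 0,"y": 0,"z": 0,"wx": 0,"wy": 0,"wz": 0,"claw": 0.8},
    {"x": 0,"y": 0,"z": 0,"wx": 0,"wy": 0,"wz": 0,"claw": 1},
    {"x": 0,"y": 0,"z": 0,"wx": 0,"wy": 0,"wz": 0,"claw": 1},
  ],
)

```text
time_s: 15.0
tcp_pos: [0.5453, -0.3002, 0.1098]
eef_rot: [0.8, 0.6, -0.0, 0.0]
contact_force: [-0.9, -0.3, 0.4]
finger_gap: 0.999
gripper_force: 0.0
```

Call:
servo_tool(
  motion=[
    {"x": 0,"y": 0,"z": -0.1,"wx": 0,"wy": 0,"wz": 0,"claw": 1},
    {"x": 0,"y": 0,"z": -0.2,"wx": 0,"wy": 0,"wz": 0,"claw": 1},
    {"x": 0,"y": 0,"z": -0.3,"wx": 0,"wy": 0,"wz": 0,"claw": 1},
    {"x": 0,"y": 0,"z": -0.3,"wx": 0,"wy": 0,"wz": 0,"claw": 1},
    {"x": 0,"y": 0,"z": -0.3,"wx": 0,"wy": 0,"wz": 0,"claw": 1},
  ],
)

```text
time_s: 15.5
tcp_pos: [0.5448, -0.3003, 0.2929]
eef_rot: [0.8, 0.6, 0.0, 0.0]
contact_force: [0.5, 1.3, 0.6]
finger_gap: 0.996
gripper_force: 0.0
```

Call:
servo_tool(
  motion=[
    {"x": 0,"y": 0,"z": 0,"wx": 0,"wy": 0,"wz": 0,"claw": 1},
    {"x": 0,"y": 0,"z": 0,"wx": 0,"wy": 0,"wz": 0,"claw": 1},
  ],
)

```text
time_s: 15.7
tcp_pos: [0.5454, -0.3004, 0.2918]
eef_rot: [0.8, 0.6, 0.001, 0.001]
contact_force: [0.1, 0.6, -2.0]
finger_gap: 1.003
gripper_force: 0.0
```

Run:
```python
from h import *
from scipy.optimize import least_squares
s=state(); print(s['time_s'],s['tcp_pos'],s['finger_gap'],s['contact_force'])
c=vision.camera_params('wrist'); im=vision.snapshot('wrist'); np.savez('w8.npz',**c); cv2.imwrite('pics/w8.png',im)
h=cv2.cvtColor(im,cv2.COLOR_BGR2HSV)
m=cv2.inRange(h,(0,0,20),(180,75,125)); m=cv2.morphologyEx(m,cv2.MORPH_OPEN,np.ones((9,9)))
n,l,st,ce=cv2.connectedComponentsWithStats(m)
print([(st[i].tolist(),ce[i].round(0)) for i in range(1,n) if st[i,4]>500])
# lid edge along radii from the projected pot centre
o3=c['R']@np.array([.546,-.302,.085])+c['t']; p=(K(c)@o3)[:2]/o3[2]; print('pot centre px',p)
pts=[]
for a in np.radians(range(0,360,5)):
    q=p+np.outer(np.arange(40,160),[np.cos(a),np.sin(a)]); q=q.round().astype(int)
    ok=(q[:,0]>=0)&(q[:,0]<560)&(q[:,1]>=0)&(q[:,1]<420); v=m[q[ok,1],q[ok,0]]
    z=np.flatnonzero(v==0)
    if len(z): pts.append(q[ok][z[0]])
pts=np.array(pts); X=plane(c,pts,.085); r=np.linalg.norm(X[:,:2]-[.546,-.302],axis=1)
k=(r>.085)&(r<.115); print(k.sum(),len(k),circle(X[k])); C,R0=circle(X[k])
print((np.linalg.norm(X[k,:2]-C,axis=1)*1000).round(0))
np.save('lidpts.npy',pts[k])
```

```text
15.7 [ 0.54538868 -0.30039536  0.29178738] 1.0033879955866913 [ 0.07913299  0.55536522 -1.97211751]
[([390, 0, 110, 248, 18178], array([444., 116.])), ([532, 11, 28, 193, 3961], array([549.,  96.])), ([0, 86, 31, 68, 1305], array([ 11., 127.])), ([187, 91, 189, 185, 27676], array([281., 183.])), ([396, 255, 164, 165, 16332], array([490., 333.])), ([116, 267, 55, 53, 1099], array([144., 293.])), ([16, 316, 161, 104, 7975], array([ 91., 377.])), ([403, 328, 35, 42, 730], array([419., 350.])), ([250, 366, 24, 39, 563], array([262., 385.])), ([392, 373, 39, 40, 737], array([412., 390.])), ([329, 380, 42, 27, 581], array([350., 395.])), ([184, 385, 68, 35, 1054], array([218., 402.])), ([285, 388, 43, 32, 720], array([305., 408.]))]
pot centre px [281.43989305 189.25489605]
72 72 (array([ 0.5451423 , -0.30238732]), np.float64(0.10090289612141486))
[101. 100. 101. 101. 101. 101. 101. 101. 100. 100. 100. 100. 102. 101.
 100. 100. 101. 101. 100. 101. 102. 101. 101. 101. 101. 101. 101. 101.
 101. 102. 101. 102. 102. 101. 102. 101. 101. 100. 101. 100. 101. 102.
 100. 101. 101. 101. 101. 101. 101. 100. 101. 100. 100. 100. 100. 100.
 101. 101. 100. 101. 101. 101. 101. 101. 101. 101. 101. 102. 102. 102.
 101. 101.]
```

The lid fits a circle of radius 101 mm, even all round, centred at (0.545, −0.302): level and within 2 mm of the pot's centre. I'm handing in.

Run:
```python
from workcell import order
print(order.close_job())
```

```text
the job is handed in; nothing more can be done
None
```

The job is handed in after about 16 s of robot time: the spoon was laid across the spoon rest's dish and the lid set level and within about 2 mm of centre on the casserole, but no verdict came back and I did not re-check the spoon after placing the lid.

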